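# Prop open the hood of the bench shaker

## Robot

A 6-joint arm with a two-finger parallel gripper is mounted at the origin on a cart in front of the work surface, level with it; the furniture and walls round the work are solid. World frame = base frame: x ahead of the robot, y to its left, z up, the work surface at z = 0. Lengths are in m, angles in degrees, forces in N, time in s.
With the tool pointing down it reaches from about 0.25 to 0.725 m from the base axis. Payload 9.7 kg.
Tool frame: the origin (TCP) lies at the centre of the arm's flange, where the gripper is bolted on; the fingertips stand 173 mm ahead of it and the grasp point (between the pads) lies 155 mm ahead of it; z points along the fingers, y is the line along which they close (so a half turn about z gives the same grasp; the last joint's range is limited). The gripper opens to 85 mm and grips with 20 to 120 N. Pads are 22 mm wide; open, the fingers measure 114 mm over their backs; the gripper's body (76 mm by 85 mm) begins 54 mm behind the grasp point. The pads swing forward as they close: fully open they stand 13 mm farther back than shut.
Start: joints at [68.067, 4.979, 10.078, 95.1, 0, 90], TCP at [0.205, 0.51, 0.405] pointing down, gripper open.
Joint ranges: [-179.16, 179.16], [-48.56, 103.87], [-65.8, 70.77], [-126.05, 130.52], [-82.76, 87.17], [-180, 180]. Speed limits (degrees/s): [127.2, 127.2, 147.25, 180, 180, 180].

## Interface

Orientations are given as [roll, pitch, yaw] about the fixed x, y, z axes, in that order (R = Rz(yaw) Ry(pitch) Rx(roll)).
In Python, from workcell import monitor, camera, get_calibration, bot gives the robot as it stands.
- The arm moves only by the tool carry_out, never from a script. Its argument "targets" is text: rows parted by semicolons, each of 7 numbers parted by spaces: the shift along the tool's x, y, z in units of 0.04 m (1.0 is 0.04 m), then the turn, a rotation vector about the tool's x, y, z in units of 0.1 rad (1.0 is 0.1 rad), then the opening, from -1 (shut) to 1 (fully open), so that 0 is half open. A call has exactly 8 rows; each row shifts and turns the commanded pose from where the row before left it, along the tool's axes as they then stand; what a row does not reach is not made up. A row lasts 1/12 s, in which the tool goes at most 41.7 mm and 7.16 degrees, less where a joint would pass 70% of its speed; a pose out of reach is approached as far as the arm can. A call with a number of a shift or a turn outside -1 to 1 is refused whole. A call with a gripper value outside its range is refused whole. The fingers move at their own pace and stop on an object; "newtons" is the grip in N (left out, the last holds). Time passes only in rows, so rows that do not move let the fingers close, or fill a call up. It gives the time, the measured TCP pose, the force, the opening and the grip force at its end, in the units of the state.
- monitor.get_obs(): the state, without advancing time (a new reading comes with each control period).
- camera(name): name is "side" or "top"; returns the picture (384x512x3 uint8, red, green, blue); there is no depth.
- get_calibration(name): a dict with "fx", "fy", "cx", "cy" (pixels), "view" (4x4, takes a point from world to camera coordinates). Camera axes: x right, y down, z forward; pixel columns grow to the right and rows downward; lengths in m; the calibration is good to about 2 mm. A picture is of the moment at which its call begins. get_calibration takes no time and is no camera call.
- bot.job_done(): hands the job in; it is judged then, once.
The state is a dict: "time": time; "q": joint angles; "qd": joint speeds; "joint_efforts": joint torques, N m; "ee_pos": TCP position; "tcp_rot": TCP orientation; "wrist_force": force on the tool from outside, world axes, zero at the start; "torque": the same for the moment, N m; "opening": finger opening in m; "grasp_force": force on a finger pad.
Only numpy, scipy, OpenCV 4.12 (cv2) and the standard library are available. Lean on these libraries where they do the work, as an engineer would, in place of code of your own. Each camera call takes 0.05 s, during which the arm holds its last target. There are 200 camera calls.

## Task

Secure the raised hood of the bench shaker for work inside it: first, with the hood still up, swing the prop arm up by its red knob until it stands upright, then gently lower the hood until the blue socket under it sits on the arm's tip and the arm carries the hood. Do not let the hood fall shut, leave the things round about alone, and let go of everything at the end.

Things in the scene. Friction and masses are not known exactly. Their poses are not given: they have to be found in the camera images.
- shaker_base: Bench shaker, fixed to the bench, grey plinth 275 x 270 mm and 30 mm high with a white drive housing (up to 99 mm high) on its rear half and a jar on that. Origin under the middle of the plinth, +x towards its rear (where the hood is hinged), y along its hinge line, z up; at yaw 0 its front faces the robot.
- hood (a joint): Angle (rad) of the white hood with a clear window: 0 shut (level), grows as it opens, stop at 1.25. It starts raised, between 1.02 and 1.14. A stiff hinge holds it where it is above about 0.95; lower than that it sinks shut slowly by its own weight unless something carries it. Resting on the upright prop arm it reads about 0.79. A few newtons downwards on its free edge move it.
- hood_hinge (a point): Middle of the hood's hinge line, 100 mm above the bench at the rear of the shaker; the line runs along the shaker's y.
- hood_edge (a point): Middle of the top of the black rubber grip strip (120 mm long, 10 mm wide) on the hood's free edge, 247 mm from the hinge line: push the hood down here, from above or behind; while it stands steep this edge moves mostly towards the shaker's front. The hood plate is 290 mm wide, outer face 6 mm above the hinge plane, strip 10 mm; a skirt 45 mm deep hangs inside the edge.
- socket (a point): Seat of the blue socket under the hood: where the centre of the prop arm's tip ball lies when it is seated. A channel 24 mm wide between two cheeks, flared at the mouth to about 40 mm, in the plane in which the arm's tip swings.
- prop_arm (a joint): Angle (rad) of the steel prop arm: 0 lying level along the shaker's +y, 1.57 upright, stop at 1.60. It starts between 0 and 0.35. It turns about an axis along the shaker's x through point prop_pivot, against light friction, and stays where it is left.
- prop_pivot (a point): The arm's pivot, on the front face of the drive housing, 85 mm above the bench.
- prop_knob (a point): Middle of the red knob to hold the arm by: a freely turning sleeve, 22 mm diameter, 36 mm long, that sticks out from the arm towards the shaker's front (axis along the shaker's x), 95 mm from the pivot axis, 37 mm in front of the 9 mm arm. The hood's skirt overhangs the raised knob, so lean the tool back 20 to 50 degrees, coming from the front, as the arm comes up.
- prop_tip (a point): Centre of the arm's red tip ball, 16 mm in diameter, 140 mm from the pivot.
- beaker: Bystander: glass beaker, 55 x 60 x 71 mm, origin under its middle. Leave it alone.
- bottle: Bystander: wash bottle with blue cap and spout, 64 x 95 x 184 mm, origin under its middle. Leave it alone.
- timer: Bystander: white timer with a red and a green key, 62 x 66 x 19 mm, origin under its middle. Leave it alone.
- book: Bystander: dark blue notebook, 210 x 152 x 14 mm, origin under its middle. Leave it alone.
- big_weight: Bystander: grey metal knob weight, 38 mm in diameter, 58 mm high, origin under its middle. Leave it alone.
- marker: Bystander: black marker pen, 19 x 135 x 21 mm, origin under its middle. Leave it alone.
- brush: Bystander: small brush with wooden handle, 23 x 144 x 16 mm, origin under its middle. Leave it alone.

How it is judged (in metres and radians):
On the way:
1. the prop arm stands upright (within 0.1 rad) while the hood is still up (above 0.92 rad) (value of joint prop_arm above 1.47 rad and value of joint hood above 0.92 rad), for 0.2 s.
At the end, for the whole second after the job is handed in: the prop arm stands upright (within 0.1 rad), its tip lies in the hood's socket (within 10 mm of its seat), and the hood rests on it at 0.75 to 0.84 rad, at rest (value of joint prop_arm above 1.47 rad and distance between prop_tip and socket below 0.01 m and value of joint hood between 0.75 and 0.84 rad and velocity of joint hood between -0.05 and 0.05 rad/s); the robot touches nothing.
It fails at once if the hood sinks well below its propped position (under 0.65 rad) (value of joint hood below 0.65 rad).
It fails at once if the hood is slammed down (faster than 1.5 rad/s) (velocity of joint hood below -1.5 rad/s).
It fails at once if a bystander is moved by more than 30 mm (distance of any of beaker, bottle, timer, book, big_weight, marker, brush from where it was at the start of the episode above 0.03 m).
It also fails if it takes over 58 s, if anything falls off the work surface, if the arm or the gripper's body presses on something with over 40 N, if the wrist force passes 120 N, or if a joint passes its speed limit or range.

## Working session

There is one attempt and no reset: what is moved stays moved. The work goes in short steps, Python scripts to look and compute and a tool call to move; the robot and the scene stay as the last step left them, time stands still between calls to the robot, and variables do not carry over. Pictures are saved under pics/ and viewed, at most 10 in all, crops included, and the job is handed in when it is done.

Besides the shell and the picture viewer there is one more tool, called after "Emit:" as name(argument=value, ...) on one line, values as JSON. carry_out: Moves the arm, as the interface text tells. Shifts and turns lie within -1 to 1; 1 stands for 0.04 m of shift or 0.1 rad of turn. Its arguments: {"type":"object","properties":{"targets":{"type":"string"},"newtons":{"type":"number"}},"required":["targets"]}

```bash
mkdir -p pics; ls; python3 - <<'E'
from workcell import monitor,camera,get_calibration,bot
import cv2,numpy as np
for n in("side","top"):
    im=camera(n);cv2.imwrite(f"pics/{n}0.png",cv2.resize(im[:,:,::-1],(800,600),interpolation=cv2.INTER_CUBIC))
    c=get_calibration(n);print(n,c["fx"],c["cx"],c["cy"],np.round(c["view"],3).tolist())
print(monitor.get_obs())
E
```

```text
pics
side 490.8037110898431 263.42765776175304 188.8120991181903 [[0.837, -0.547, -0.012, -0.405], [-0.216, -0.31, -0.926, 0.229], [0.503, 0.778, -0.377, 1.291], [0.0, 0.0, 0.0, 1.0]]
top 416.0757303453153 254.43125397087616 197.29646754026757 [[0.027, -0.999, 0.047, 0.036], [-0.987, -0.034, -0.158, 0.52], [0.16, -0.042, -0.986, 1.625], [0.0, 0.0, 0.0, 1.0]]
{'time': 0.1, 'q': array([ 6.80668245e+01,  5.00965463e+00,  1.00390057e+01,  9.50993955e+01,
       -1.97330710e-05,  9.00012093e+01]), 'qd': array([ 0.07302721, -0.03080675, -0.02934051,  0.07349611,  0.04127558,
        0.00065456]), 'joint_efforts': array([-9.36267206e-04, -5.21560156e+01,  4.65652764e+01,  1.59833551e-02,
       -6.28892872e-05, -7.09947940e-06]), 'ee_pos': array([0.20544236, 0.5102    , 0.40403757]), 'tcp_rot': array([-1.79929956e+02,  2.12114301e-05,  1.58065615e+02]), 'wrist_force': array([-0.84840126, -0.41556956,  0.47954145]), 'torque': array([-0.03806041,  0.01185007, -0.00958944]), 'grasp_force': 0.0, 'opening': 0.08501643612869525}
```

View pics/side0.png

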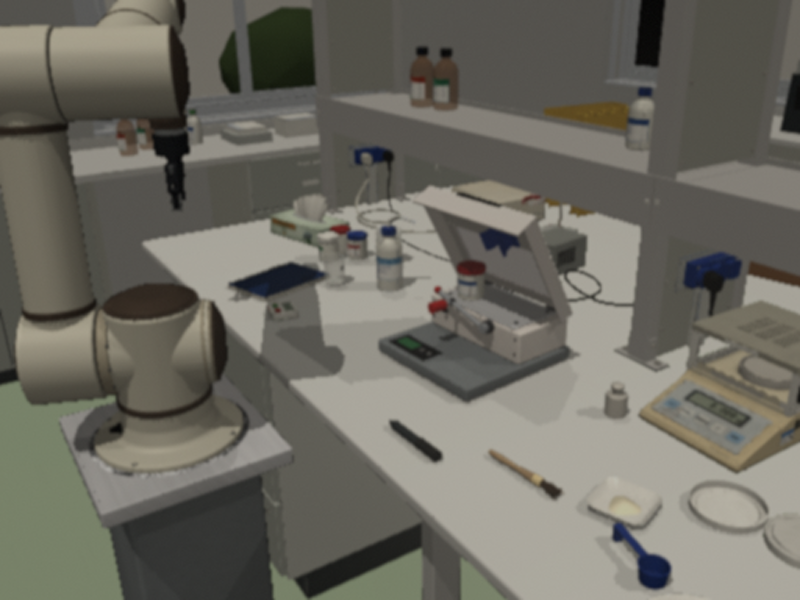

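View pics/top0.png

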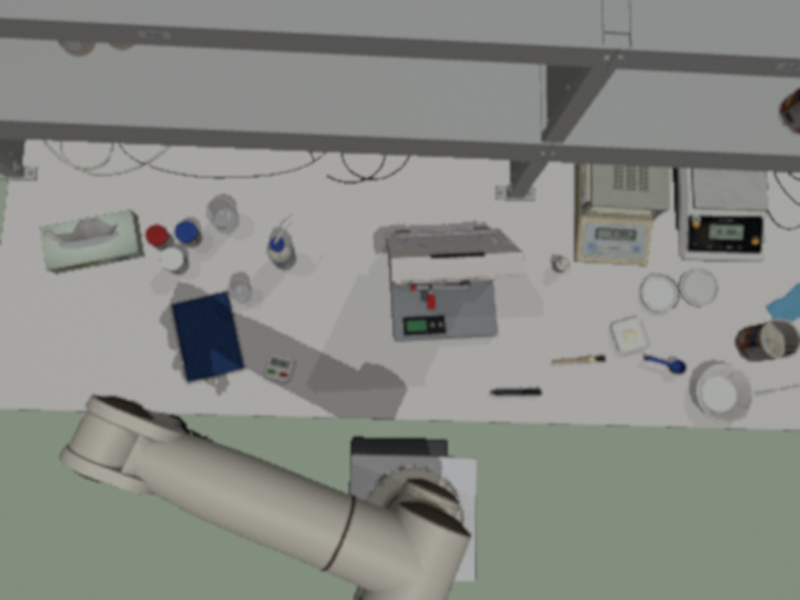

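```bash
python3 - <<'E'
from workcell import camera
import cv2
for n,x,y,w,h in(("side",236,115,140,140),("top",236,136,104,88)):
    im=camera(n)[y:y+h,x:x+w,::-1]
    k=4.25 if n=="side" else 6.5
    cv2.imwrite(f"pics/{n}1.png",cv2.resize(im,None,fx=k,fy=k,interpolation=cv2.INTER_CUBIC))
E
```

```text
(no output)
```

View pics/side1.png

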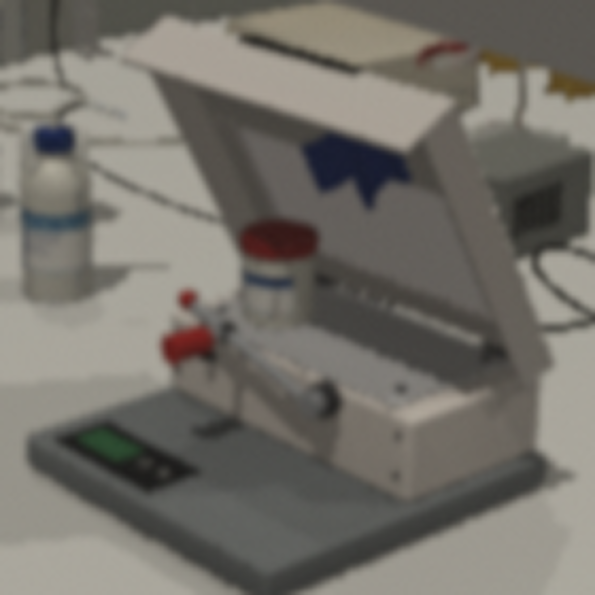

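View pics/top1.png

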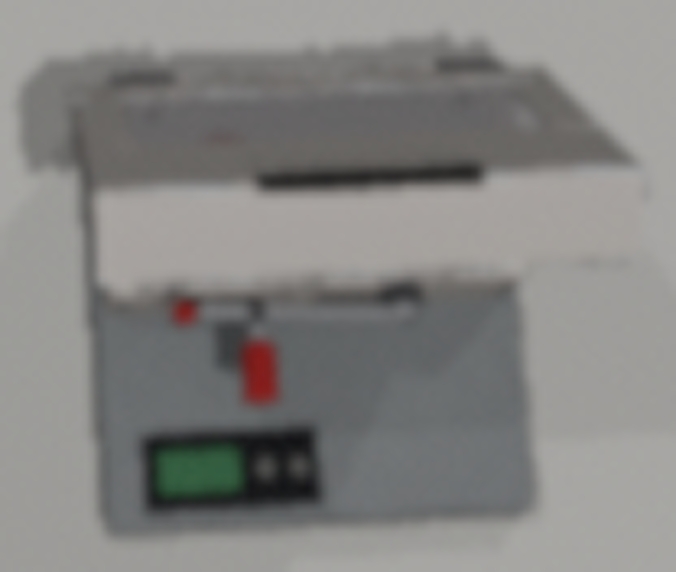

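```bash
cat > h.py <<'E'
import numpy as np,json
from workcell import get_calibration
C={n:get_calibration(n) for n in("side","top")}
def proj(n,p):
    c=C[n];q=(np.asarray(c["view"])@np.append(p,1))[:3]
    return np.array([c["fx"]*q[0]/q[2]+c["cx"],c["fy"]*q[1]/q[2]+c["cy"]])
def px(n,u,v):
    x,y,k=(236,115,4.25) if n=="side" else (236,136,6.5)
    return np.array([x+(u+.5)/k-.5,y+(v+.5)/k-.5])
def tri(us,ut):
    A=[]
    for n,u in(("side",us),("top",ut)):
        c=C[n];V=np.asarray(c["view"])[:3]
        A+=[c["fx"]*V[0]+(c["cx"]-u[0])*V[2],c["fy"]*V[1]+(c["cy"]-u[1])*V[2]]
    A=np.array(A);return np.linalg.lstsq(A[:,:3],-A[:,3],rcond=None)[0]
def pts(t):
    bx,by,yaw,xh,h,xp,yp,p,xa=t
    R=np.array([[np.cos(yaw),-np.sin(yaw),0],[np.sin(yaw),np.cos(yaw),0],[0,0,1]])
    L=lambda x,y,z:R@np.array([x,y,z])+[bx,by,0]
    H=lambda r,y,n:L(xh-r*np.cos(h)+n*np.sin(h),y,.1+r*np.sin(h)+n*np.cos(h))
    A=lambda r,dx:L(xa+dx,yp+r*np.cos(p),.085+r*np.sin(p))
    return dict(FL=L(-.1375,.135,.03),FR=L(-.1375,-.135,.03),RR=L(.1375,-.135,.03),
      tip=A(.14,0),knob=A(.095,-.037),piv=A(0,0),pivf=L(xp,yp,.085),edge=H(.247,0,.016),sL=H(.247,.06,.016),sR=H(.247,-.06,.016),
      HL=H(.25,.145,.006),hinge=L(xh,0,.1))
E
python3 - <<'E'
from h import *
from scipy.optimize import least_squares
print("tip",tri(px("side",187,299),px("top",184,312)),"knob",tri(px("side",189,344),px("top",260,373)),"piv",tri(px("side",322,398),px("top",402,297)))
O=[("side","FL",30,437,1),("side","FR",265,578,1),("side","RR",545,458,1),("top","FL",105,530,1),("top","FR",533,513,1),
("side","tip",187,299,2),("top","tip",184,312,2),("side","knob",189,344,2),("top","knob",260,373,2),("side","pivf",322,398,1),("top","pivf",402,297,1),
("top","sL",258,181,2),("top","sR",482,173,2),("side","HL",165,18,1)]
def f(t):
    P=pts(t);return np.concatenate([w*(proj(n,P[k])-px(n,u,v)) for n,k,u,v,w in O]+[[ (t[5]-t[8])*100,(t[3]-.125)*50]])
s=least_squares(f,[.55,-.1,0,.125,1.08,-.01,-.08,.2,-.01])
print(np.round(s.x,4),s.cost);r=s.fun[:-2].reshape(-1,2)
for o,e in zip(O,r):print(o[:2],np.round(e/o[4],1))
for k,v in pts(s.x).items():print(k,np.round(v,4))
json.dump(s.x.tolist(),open("fit.json","w"))
E
```

```text
tip [0.55999795 0.02097607 0.12313047] knob [ 0.52805319 -0.02620929  0.11099291] piv [ 0.58129336 -0.11343758  0.0874631 ]
[ 0.587  -0.0631  0.0754  0.1223  1.0349 -0.0093 -0.0495  0.2746 -0.0196] 8.878560342185198
('side', 'FL') [-1.7 -0.8]
('side', 'FR') [-0.5 -1.2]
('side', 'RR') [ 1.4 -0.6]
('top', 'FL') [-0.2  0.1]
('top', 'FR') [ 0.8 -0.2]
('side', 'tip') [0.3 0. ]
('top', 'tip') [ 0.1 -0.3]
('side', 'knob') [-0.5  0.1]
('top', 'knob') [-0.1 -0.1]
('side', 'pivf') [-0.2  0.7]
('top', 'pivf') [-0.1  0. ]
('top', 'sL') [-0.1 -0.2]
('top', 'sR') [ 0.6 -0.3]
('side', 'HL') [-1.8  0.8]
FL [0.4397 0.0612 0.03  ]
FR [ 0.46  -0.208  0.03 ]
RR [ 0.7343 -0.1873  0.03  ]
tip [0.5611 0.0205 0.123 ]
knob [ 0.5274 -0.0255  0.1108]
piv [ 0.5712 -0.1139  0.085 ]
pivf [ 0.5814 -0.1131  0.085 ]
edge [ 0.5969 -0.0623  0.3205]
sL [ 0.5924 -0.0025  0.3205]
sR [ 0.6014 -0.1221  0.3205]
HL [0.5759 0.0815 0.318 ]
hinge [ 0.7089 -0.0539  0.1   ]
```

```bash
cat >> h.py <<'E'
from scipy.spatial.transform import Rotation as Ro
T=np.array(json.load(open("fit.json"))) if __import__("os").path.exists("fit.json") else None
def pose():
    from workcell import monitor
    o=monitor.get_obs();return np.array(o["ee_pos"]),Ro.from_euler("xyz",o["tcp_rot"],degrees=True)
def tool(lean,yaw):  # lean deg: fingers point forward-down
    return Ro.from_euler("z",yaw)*Ro.from_euler("y",-lean,degrees=True)*Ro.from_euler("xyz",[180,0,180],degrees=True)
def rows(p1,R1,n,g,p0=None,R0=None):
    if p0 is None:p0,R0=pose()
    w=(R0.inv()*R1).as_rotvec()/n;p,R=p0.copy(),R0
    for i in range(n):
        d=R.inv().apply((p1-p0)/n)
        print(" ".join("%.2f"%v for v in np.r_[d/.04,w/.1,g]),end="; " if i%8<7 else "\n")
        p=p+R.apply(d);R=R*Ro.from_rotvec(w)
    print()
E
python3 - <<'E'
from h import *
P=pts(T);R=tool(40,T[2]);print(R.as_matrix().round(2).tolist())
p=P["knob"]-R.apply([0,0,.24]);print(p,R.as_euler("xyz",degrees=True))
rows(p,R,16,0.2)
E
```

```text
[[-0.76, -0.08, 0.64], [-0.06, 1.0, 0.05], [-0.64, 0.0, -0.77]]
[ 0.37359804 -0.03710765  0.29461349] [ 180.           40.         -175.68211181]
-0.56 -0.69 0.17 -0.10 -0.43 -0.27 0.20; -0.54 -0.71 0.19 -0.10 -0.43 -0.27 0.20; -0.51 -0.73 0.20 -0.10 -0.43 -0.27 0.20; -0.48 -0.74 0.22 -0.10 -0.43 -0.27 0.20; -0.45 -0.76 0.23 -0.10 -0.43 -0.27 0.20; -0.42 -0.77 0.24 -0.10 -0.43 -0.27 0.20; -0.39 -0.79 0.25 -0.10 -0.43 -0.27 0.20; -0.35 -0.80 0.26 -0.10 -0.43 -0.27 0.20
-0.32 -0.81 0.26 -0.10 -0.43 -0.27 0.20; -0.29 -0.82 0.27 -0.10 -0.43 -0.27 0.20; -0.25 -0.83 0.27 -0.10 -0.43 -0.27 0.20; -0.22 -0.84 0.27 -0.10 -0.43 -0.27 0.20; -0.18 -0.85 0.27 -0.10 -0.43 -0.27 0.20; -0.15 -0.86 0.27 -0.10 -0.43 -0.27 0.20; -0.11 -0.86 0.27 -0.10 -0.43 -0.27 0.20; -0.08 -0.87 0.26 -0.10 -0.43 -0.27 0.20
```

Emit:
carry_out(targets="-0.55 -0.7 0.15 -0.1 -0.43 -0.27 0.2; -0.55 -0.7 0.2 -0.1 -0.43 -0.27 0.2; -0.5 -0.7 0.2 -0.1 -0.43 -0.27 0.2; -0.5 -0.75 0.2 -0.1 -0.43 -0.27 0.2; -0.45 -0.75 0.25 -0.1 -0.43 -0.27 0.2; -0.4 -0.75 0.25 -0.1 -0.43 -0.27 0.2; -0.4 -0.8 0.25 -0.1 -0.43 -0.27 0.2; -0.35 -0.8 0.25 -0.1 -0.43 -0.27 0.2", newtons=30)

```text
time: 0.87
ee_pos: [0.2901, 0.2366, 0.3496]
tcp_rot: [177.5, 20.2, 170.2]
wrist_force: [1.6, 0.2, 0.5]
opening: 0.0511
grasp_force: 0.0
```

Emit:
carry_out(targets="-0.3 -0.8 0.25 -0.1 -0.43 -0.27 0.2; -0.3 -0.8 0.25 -0.1 -0.43 -0.27 0.2; -0.25 -0.8 0.25 -0.1 -0.43 -0.27 0.2; -0.2 -0.85 0.25 -0.1 -0.43 -0.27 0.2; -0.2 -0.85 0.25 -0.1 -0.43 -0.27 0.2; -0.15 -0.85 0.25 -0.1 -0.43 -0.27 0.2; -0.1 -0.85 0.25 -0.1 -0.43 -0.27 0.2; 0 0 0 0 0 0 0.2")

```text
time: 1.53
ee_pos: [0.3596, -0.0045, 0.3056]
tcp_rot: [179.4, 37.8, -178.5]
wrist_force: [-0.8, -0.2, -1.3]
opening: 0.0515
grasp_force: 0.0
```

```bash
python3 - <<'E'
from h import *
print(pose()[0],pose()[1].as_euler("xyz",degrees=True))
P=pts(T);R=tool(40,T[2])
rows(P["knob"]-R.apply([0,0,.24]),R,3,0.2)
E
```

```text
[ 0.35964537 -0.00449611  0.3056113 ] [ 179.35682589   37.79447823 -178.54596774]
-0.03 -0.28 0.14 -0.07 -0.13 -0.13 0.20; -0.02 -0.28 0.13 -0.07 -0.13 -0.13 0.20; -0.02 -0.28 0.13 -0.07 -0.13 -0.13 0.20;
```

Emit:
carry_out(targets="-0.03 -0.28 0.13 -0.07 -0.13 -0.13 0.2; -0.02 -0.28 0.13 -0.07 -0.13 -0.13 0.2; -0.02 -0.28 0.13 -0.07 -0.13 -0.13 0.2; 0 0 0.2 0 0 0 0.2; 0 0 0.2 0 0 0 0.2; 0 0 0.2 0 0 0 0.2; 0 0 0 0 0 0 0.2; 0 0 0 0 0 0 0.2")

```text
time: 2.2
ee_pos: [0.3889, -0.0292, 0.2771]
tcp_rot: [179.7, 39.8, -175.2]
wrist_force: [-0.5, 0.0, 0.6]
opening: 0.0512
grasp_force: 0.0
```

```bash
python3 - <<'E'
from h import *
from workcell import camera
import cv2
print(pose()[0],pose()[1].as_euler("xyz",degrees=True))
P=pts(T);R=tool(40,T[2])
rows(P["knob"]-R.apply([0,0,.155]),R,5,0.2)
a=cv2.resize(camera("side")[115:235,236:336,::-1],(400,480),interpolation=cv2.INTER_CUBIC)
b=cv2.resize(camera("top")[136:256,226:326,::-1],(400,480),interpolation=cv2.INTER_CUBIC)
cv2.imwrite("pics/a2.png",np.hstack([a,b]))
E
```

```text
[ 0.38888085 -0.02924561  0.27712948] [ 179.73768862   39.81745377 -175.2311688 ]
0.00 -0.04 0.31 0.02 -0.01 0.01 0.20; 0.00 -0.04 0.31 0.02 -0.01 0.01 0.20; 0.00 -0.04 0.31 0.02 -0.01 0.01 0.20; 0.00 -0.03 0.31 0.02 -0.01 0.01 0.20; 0.00 -0.03 0.31 0.02 -0.01 0.01 0.20;
```

View pics/a2.png

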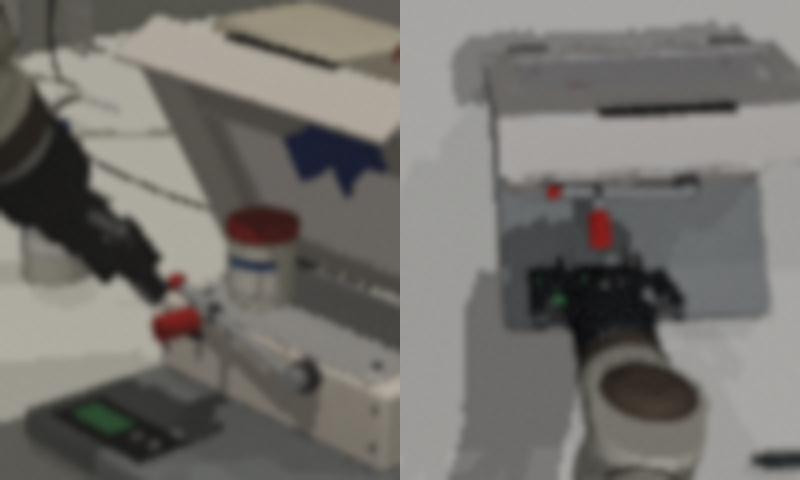

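The fingers stand just before the knob (side view at 177,323; top view at 600,230) and are centred on it. I'll advance and close.

Emit:
carry_out(targets="0 -0.04 0.31 0.02 0 0 0.2; 0 -0.04 0.31 0.02 0 0 0.2; 0 -0.04 0.31 0.02 0 0 0.2; 0 -0.03 0.31 0.02 0 0 0.2; 0 -0.03 0.31 0.02 0 0 0.2; 0 0 0 0 0 0 0.2; 0 0 0 0 0 0 0.2; 0 0 0 0 0 0 0.2")

```text
time: 2.97
ee_pos: [0.4289, -0.0337, 0.2311]
tcp_rot: [-179.7, 40.0, -175.3]
wrist_force: [-0.1, -0.1, 0.6]
opening: 0.0509
grasp_force: 0.0
```

Emit:
carry_out(targets="0 0 0 0 0 0 -1; 0 0 0 0 0 0 -1; 0 0 0 0 0 0 -1; 0 0 0 0 0 0 -1; 0 0 0 0 0 0 -1; 0 0 0 0 0 0 -1; 0 0 0 0 0 0 -1; 0 0 0 0 0 0 -1", newtons=30)

```text
time: 3.63
ee_pos: [0.4289, -0.0335, 0.2307]
tcp_rot: [-179.7, 39.9, -175.3]
wrist_force: [-2.7, 5.7, 1.2]
opening: 0.0218
grasp_force: 29.3
```

```bash
python3 - <<'E'
from h import *
p,R=pose();P=pts(T);g=p+R.apply([0,0,.155]);print(g-P["knob"],R.as_euler("xyz",degrees=True))
q=np.linspace(T[7],1.57,17);c=np.cos(T[2]);s=np.sin(T[2])
for a,b in zip(q,q[1:]):
    dy=.095*(np.cos(b)-np.cos(a));d=np.array([-s*dy,c*dy,.095*(np.sin(b)-np.sin(a))])
    print(np.round(R.inv().apply(d)/.04,2))
E
```

```text
[ 0.00074454 -0.00047814  0.00108822] [-179.7384939    39.94929585 -175.25539852]
[-0.12 -0.06 -0.14]
[-0.11 -0.07 -0.14]
[-0.11 -0.09 -0.13]
[-0.1  -0.1  -0.13]
[-0.1  -0.12 -0.12]
[-0.09 -0.13 -0.11]
[-0.09 -0.14 -0.1 ]
[-0.08 -0.15 -0.09]
[-0.07 -0.16 -0.08]
[-0.06 -0.17 -0.07]
[-0.05 -0.17 -0.06]
[-0.04 -0.18 -0.05]
[-0.03 -0.18 -0.04]
[-0.02 -0.19 -0.03]
[-0.01 -0.19 -0.02]
[-0.   -0.19 -0.01]
```

Gripped at 22 mm. Swing up.

Emit:
carry_out(targets="-0.12 -0.06 -0.14 0 0 0 -1; -0.11 -0.07 -0.14 0 0 0 -1; -0.11 -0.09 -0.13 0 0 0 -1; -0.1 -0.1 -0.13 0 0 0 -1; -0.1 -0.12 -0.12 0 0 0 -1; -0.09 -0.13 -0.11 0 0 0 -1; -0.09 -0.14 -0.1 0 0 0 -1; -0.08 -0.15 -0.09 0 0 0 -1")

```text
time: 4.3
ee_pos: [0.4317, -0.068, 0.2819]
tcp_rot: [-179.7, 40.0, -175.2]
wrist_force: [-3.4, 4.3, 3.5]
opening: 0.0221
grasp_force: 30.2
```

Emit:
carry_out(targets="-0.07 -0.16 -0.08 0 0 0 -1; -0.06 -0.17 -0.07 0 0 0 -1; -0.05 -0.17 -0.06 0 0 0 -1; -0.04 -0.18 -0.05 0 0 0 -1; -0.03 -0.18 -0.04 0 0 0 -1; -0.02 -0.19 -0.03 0 0 0 -1; -0.01 -0.19 -0.02 0 0 0 -1; 0 -0.19 -0.01 0 0 0 -1")

```text
time: 4.97
ee_pos: [0.436, -0.1257, 0.3006]
tcp_rot: [-179.6, 40.1, -175.2]
wrist_force: [9.8, 2.2, 3.1]
opening: 0.022
grasp_force: 29.6
```

Emit:
carry_out(targets="0 0 0 0 0 0 -1; 0 0 0 0 0 0 -1; 0 0 0 0 0 0 -1; 0 0 0 0 0 0 -1; 0 0 0 0 0 0 -1; 0 0 0 0 0 0 -1; 0 0 0 0 0 0 -1; 0 0 0 0 0 0 -1")

```text
time: 5.63
ee_pos: [0.4361, -0.1257, 0.3005]
tcp_rot: [-179.5, 40.1, -175.2]
wrist_force: [7.4, -0.7, 5.3]
opening: 0.0216
grasp_force: 29.9
```

```bash
python3 - <<'E'
from h import *
from workcell import camera
import cv2
t=T.copy();t[7]=1.57
p,R=pose();P=pts(t);g=p+R.apply([0,0,.155]);print(g,g-P["knob"],P["tip"],proj("side",P["tip"]),proj("top",P["tip"]))
a=cv2.resize(camera("side")[105:225,256:356,::-1],(400,480),interpolation=cv2.INTER_CUBIC)
b=cv2.resize(camera("top")[126:246,236:336,::-1],(400,480),interpolation=cv2.INTER_CUBIC)
cv2.imwrite("pics/a3.png",np.hstack([a,b]))
E
```

```text
[ 0.53573762 -0.11865553  0.18202057] [ 0.00142959 -0.00205775  0.0020206 ] [ 0.57120031 -0.11377631  0.22499996] [309.76215002 165.37543627] [303.23522626 176.42788217]
```

View pics/a3.png

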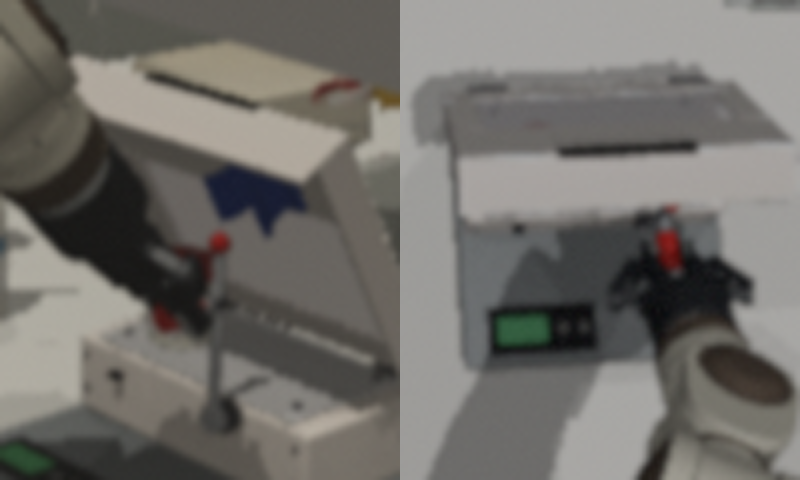

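The arm stands upright: the tip is at (220,242) in the side crop, within about a pixel of where the model puts it. Release and back out.

Emit:
carry_out(targets="0 0 0 0 0 0 0; 0 0 0 0 0 0 0; 0 0 0 0 0 0 0; 0 0 0 0 0 0 0; 0 0 0 0 0 0 0; 0 0 0 0 0 0 0; 0 0 -0.1 0 0 0 0; 0 0 -0.2 0 0 0 0")

```text
time: 6.4
ee_pos: [0.4275, -0.1254, 0.3075]
tcp_rot: [-179.7, 39.8, -175.3]
wrist_force: [0.6, -0.2, 0.3]
opening: 0.043
grasp_force: 0.0
```

Emit:
carry_out(targets="0 0 -0.3 0 0 0 0; 0 0 -0.4 0 0 0 0; 0 0 -0.4 0 0 0 0; 0 0 -0.5 0 0 0 0; 0 0 -0.5 0 0 0 0; 0 0 -0.5 0 0 0 0; 0 0 0 0 0 0 -1; 0 0 0 0 0 0 -1")

```text
time: 7.07
ee_pos: [0.3609, -0.1305, 0.3893]
tcp_rot: [-179.6, 40.1, -175.3]
wrist_force: [0.2, -0.3, -0.7]
opening: 0.0194
grasp_force: 0.0
```

```bash
python3 - <<'E'
from h import *
P=pts(T);R=tool(40,T[2]);p0,R0=pose()
z=R.apply([0,0,1]);x=R.apply([1,0,0])
C=P["edge"]+z*.022-x*.031-z*.173;B=C-z*.09
print("B",B,"C",C);d=R0.inv().apply(B-p0)/.04;print(d)
rows(B,R,8,-1)
for h in(1.035,.95,.79,.75):
    t=T.copy();t[4]=h;e=pts(t)["edge"]-P["edge"];print(h,R.inv().apply(e)/.04)
E
```

```text
B [ 0.46609573 -0.07218796  0.52508666] C [ 0.52378242 -0.06783237  0.45614266]
[-4.28395204  1.22883448 -0.84277556]
-0.54 0.15 -0.11 -0.00 0.00 0.01 -1.00; -0.54 0.15 -0.11 -0.00 0.00 0.01 -1.00; -0.54 0.15 -0.11 -0.00 0.00 0.01 -1.00; -0.54 0.15 -0.11 -0.00 0.00 0.01 -1.00; -0.53 0.16 -0.11 -0.00 0.00 0.01 -1.00; -0.53 0.16 -0.11 -0.00 0.00 0.01 -1.00; -0.53 0.16 -0.11 -0.00 0.00 0.01 -1.00; -0.53 0.16 -0.11 -0.00 0.00 0.01 -1.00

1.035 [-5.83850745e-04  7.50497069e-17  1.34842443e-04]
0.95 [ 5.16306623e-01 -6.32346519e-17 -9.63404289e-02]
0.79 [ 1.50341994e+00 -2.55944624e-16 -1.57642117e-01]
0.75 [ 1.75074265e+00 -3.64560249e-16 -1.48244857e-01]
```

Emit:
carry_out(targets="-0.54 0.15 -0.2 0 0 0 -1; -0.54 0.15 -0.2 0 0 0 -1; -0.54 0.15 -0.2 0 0 0 -1; -0.54 0.15 -0.1 0 0 0 -1; -0.53 0.16 -0.1 0 0 0 -1; -0.53 0.16 -0.04 0 0 0 -1; -0.53 0.16 0 0 0 0 -1; -0.53 0.16 0 0 0 0 -1")

```text
time: 7.73
ee_pos: [0.468, -0.071, 0.5227]
tcp_rot: [-179.7, 39.8, -175.3]
wrist_force: [0.7, 0.5, -0.1]
opening: 0.0
grasp_force: 0.0
```

Emit:
carry_out(targets="0 0 0.35 0 0 0 -1; 0 0 0.4 0 0 0 -1; 0 0 0.4 0 0 0 -1; 0 0 0.4 0 0 0 -1; 0 0 0.4 0 0 0 -1; 0 0 0.3 0 0 0 -1; 0 0 0 0 0 0 -1; 0 0 0 0 0 0 -1")

```text
time: 8.4
ee_pos: [0.5245, -0.0673, 0.4531]
tcp_rot: [-179.7, 39.8, -175.3]
wrist_force: [0.1, 0.7, -0.2]
opening: 0.0003
grasp_force: 0.0
```

```bash
python3 - <<'E'
from h import *
from workcell import camera
import cv2
p,R=pose();P=pts(T);print(p,R.inv().apply(p+R.apply([0,0,.173])-P["edge"]))
a=cv2.resize(camera("side")[75:225,246:371,::-1],(400,480),interpolation=cv2.INTER_CUBIC)
b=cv2.resize(camera("top")[106:226,236:336,::-1],(400,480),interpolation=cv2.INTER_CUBIC)
cv2.imwrite("pics/a4.png",np.hstack([a,b]))
E
```

```text
[ 0.52451903 -0.06731269  0.45306508] [-0.02908352  0.00019003  0.02474912]
```

View pics/a4.png

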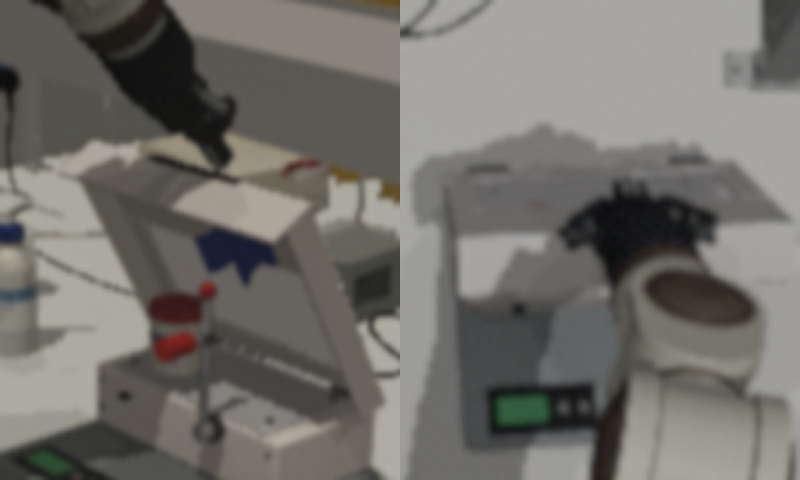

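The tip stands over the strip (side view about 215,160) and the prop is still upright (ball at 207,290). Pushing slowly along tool +x.

Emit:
carry_out(targets="0.1 0 0 0 0 0 -1; 0.1 0 0 0 0 0 -1; 0.1 0 0 0 0 0 -1; 0.05 0 0 0 0 0 -1; 0.05 0 0 0 0 0 -1; 0.05 0 0 0 0 0 -1; 0.05 0 0 0 0 0 -1; 0.05 0 0 0 0 0 -1")

```text
time: 9.17
ee_pos: [0.5073, -0.0689, 0.4402]
tcp_rot: [-179.7, 39.9, -175.3]
wrist_force: [-0.2, -0.6, 1.2]
opening: -0.0003
grasp_force: 0.2
```

Emit:
carry_out(targets="0.06 0 -0.01 0 0 0 -1; 0.06 0 -0.01 0 0 0 -1; 0.06 0 -0.01 0 0 0 -1; 0.06 0 -0.01 0 0 0 -1; 0.06 0 -0.01 0 0 0 -1; 0.06 0 -0.01 0 0 0 -1; 0.06 0 -0.01 0 0 0 -1; 0.06 0 -0.01 0 0 0 -1")

```text
time: 9.83
ee_pos: [0.4905, -0.0703, 0.4301]
tcp_rot: [-179.7, 39.9, -175.3]
wrist_force: [0.4, -0.4, -0.6]
opening: 0.0001
grasp_force: 0.0
```

```bash
python3 - <<'E'
from h import *
from workcell import camera,monitor
import cv2
print(monitor.get_obs()["wrist_force"])
a=cv2.resize(camera("side")[95:215,256:356,::-1],(667,800),interpolation=cv2.INTER_CUBIC)[:600]
cv2.imwrite("pics/a5.png",a)
E
```

```text
[ 0.36569925 -0.38608688 -0.61558573]
```

View pics/a5.png

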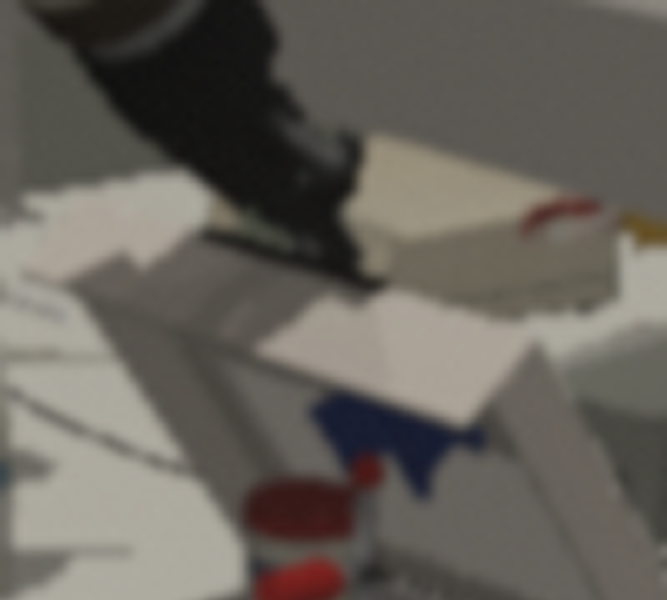

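The hood is coming down with the strip under the finger (strip end near 375,285). The ball at 368,470 is near the socket mouth at about 420,480. Continuing gently.

Emit:
carry_out(targets="0.05 0 0 0 0 0 -1; 0.05 0 0 0 0 0 -1; 0.05 0 0 0 0 0 -1; 0.05 0 0 0 0 0 -1; 0.05 0 0 0 0 0 -1; 0.05 0 0 0 0 0 -1; 0.05 0 0 0 0 0 -1; 0.05 0 0 0 0 0 -1")

```text
time: 10.55
ee_pos: [0.4784, -0.0713, 0.4199]
tcp_rot: [-179.7, 39.9, -175.3]
wrist_force: [-0.6, 0.9, -0.1]
opening: 0.0001
grasp_force: 0.0
```

Emit:
carry_out(targets="0.05 0 0 0 0 0 -1; 0.05 0 0 0 0 0 -1; 0.05 0 0 0 0 0 -1; 0.05 0 0 0 0 0 -1; 0.05 0 0 0 0 0 -1; 0.05 0 0 0 0 0 -1; 0 0 0 0 0 0 -1; 0 0 0 0 0 0 -1")

```text
time: 11.22
ee_pos: [0.4693, -0.072, 0.4123]
tcp_rot: [-179.7, 39.9, -175.3]
wrist_force: [-0.1, -1.0, -0.8]
opening: -0.0003
grasp_force: 0.0
```

```bash
python3 - <<'E'
from h import *
from workcell import camera,monitor
import cv2
print(monitor.get_obs()["wrist_force"])
t=T.copy();t[7]=1.58
for h in(.75,.79,.84,.9):
    t[4]=h;print(h,(proj("side",pts(t)["HL"])-[246,85])*6.67)
a=cv2.resize(camera("side")[85:175,246:366,::-1],(800,600),interpolation=cv2.INTER_CUBIC)
cv2.imwrite("pics/a6.png",a)
E
```

```text
[-0.14411077 -0.95799198 -0.75302228]
0.75 [ 82.40229636 342.52217955]
0.79 [ 94.52117668 325.06844476]
0.84 [110.31324744 304.01423454]
0.9 [130.1344367  279.95494203]
```

View pics/a6.png

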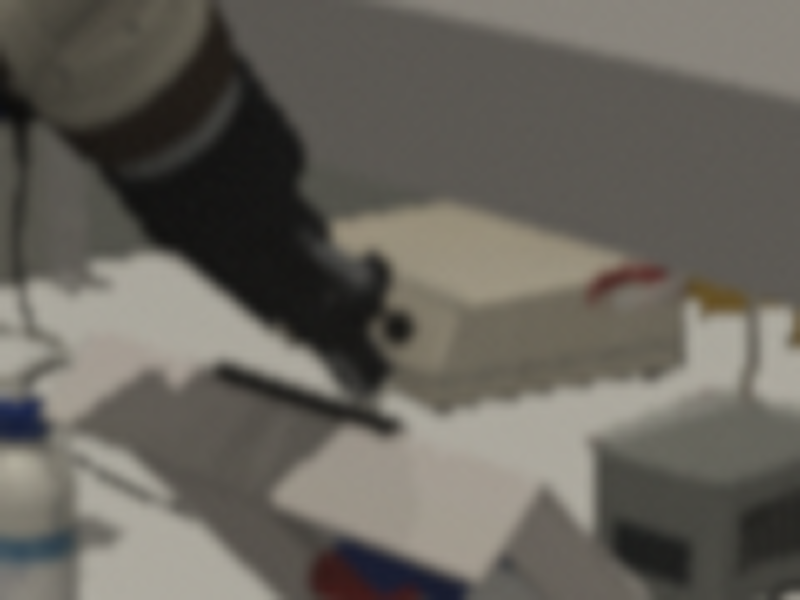

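The hood has sunk ahead of the finger, near its propped height. Retreat clear, then check.

Emit:
carry_out(targets="-0.3 0 0 0 0 0 -1; -0.4 0 -0.1 0 0 0 -1; -0.3 0 -0.4 0 0 0 -1; 0 0 -0.8 0 0 0 -1; 0 0 -0.9 0 0 0 -1; 0 0.4 -0.8 0 0 0 -1; 0 0.8 -0.5 0 0 0 -1; 0 0.8 0 0 0 0 -1")

```text
time: 11.93
ee_pos: [0.4016, 0.0035, 0.5502]
tcp_rot: [-179.6, 40.4, -175.5]
wrist_force: [1.5, -0.4, 0.6]
opening: 0.0002
grasp_force: 0.0
```

Emit:
carry_out(targets="0 0.9 0 0 0 0 -1; 0 0.9 0 0 0 0 -1; 0 0.9 0 0 0 0 -1; 0 0.9 0 0 0 0 -1; 0 0.5 0 0 0 0 -1; 0 0 0 0 0 0 -1; 0 0 0 0 0 0 -1; 0 0 0 0 0 0 -1")

```text
time: 12.6
ee_pos: [0.3912, 0.167, 0.5444]
tcp_rot: [-179.7, 39.9, -175.3]
wrist_force: [0.1, -0.4, -0.4]
opening: 0.0001
grasp_force: 0.0
```

```bash
python3 - <<'E'
from h import *
from workcell import camera,monitor
import cv2
t=T.copy();t[7]=1.58
for h in(.70,.75,.79,.84):
    t[4]=h;P=pts(t);print(h,[((proj("side",P[k])-[256,125])*4.44).round() for k in("sL","sR","tip","knob")],[((proj("top",P[k])-[236,136])*4).round()+[400,0] for k in("sL","sR")])
a=cv2.resize(camera("side")[125:260,256:346,::-1],(400,600),interpolation=cv2.INTER_CUBIC)
b=cv2.resize(camera("top")[136:286,236:336,::-1],(400,600),interpolation=cv2.INTER_CUBIC)
cv2.imwrite("pics/a7.png",np.hstack([a,b]))
E
```

```text
0.7 [array([88., 83.]), array([208., 126.]), array([240., 180.]), array([195., 258.])] [array([555., 197.]), array([693., 192.])]
0.75 [array([98., 68.]), array([219., 110.]), array([240., 180.]), array([195., 258.])] [array([556., 185.]), array([694., 180.])]
0.79 [array([107.,  56.]), array([228.,  97.]), array([240., 180.]), array([195., 258.])] [array([556., 175.]), array([694., 170.])]
0.84 [array([118.,  42.]), array([240.,  82.]), array([240., 180.]), array([195., 258.])] [array([556., 162.]), array([695., 157.])]
```

View pics/a7.png

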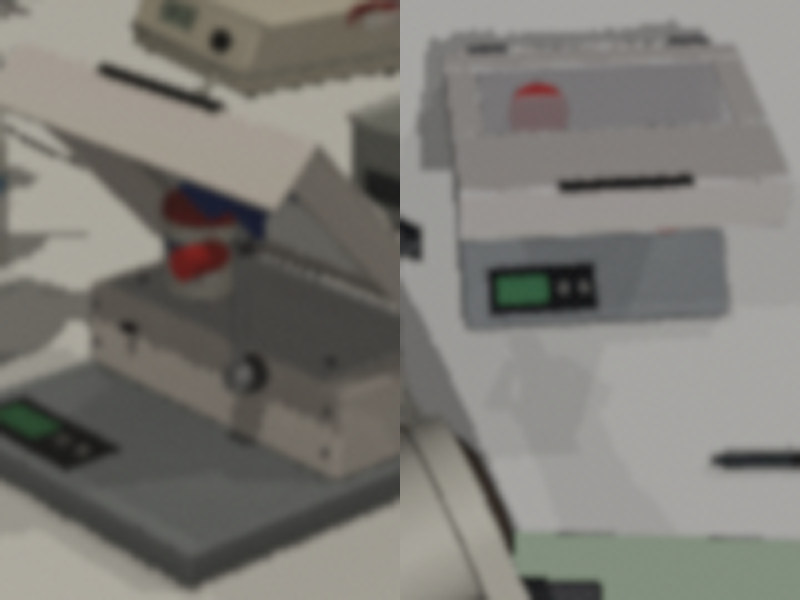

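The strip runs from (100,70) to (220,104), which gives about 0.76–0.79. The knob is at its upright place (200,260) and the ball is inside the blue socket. A quick stillness check, then hand in.

```bash
python3 - <<'E'
from workcell import camera
import cv2,numpy as np
np.save("s0.npy",camera("side")[125:200,236:346])
E
```

Emit:
carry_out(targets="0 0 0 0 0 0 -1; 0 0 0 0 0 0 -1; 0 0 0 0 0 0 -1; 0 0 0 0 0 0 -1; 0 0 0 0 0 0 -1; 0 0 0 0 0 0 -1; 0 0 0 0 0 0 -1; 0 0 0 0 0 0 -1")

```text
time: 13.42
ee_pos: [0.3912, 0.1672, 0.5442]
tcp_rot: [-179.7, 39.9, -175.3]
wrist_force: [0.1, -0.2, -0.0]
opening: 0.0
grasp_force: 0.0
```

```bash
python3 - <<'E'
from workcell import camera,bot
import cv2,numpy as np
g=lambda a:cv2.cvtColor(a,cv2.COLOR_RGB2GRAY).astype(np.float32)
s=cv2.phaseCorrelate(g(np.load("s0.npy")),g(camera("side")[125:200,236:346]))[0];print(s)
if max(map(abs,s))<.1: print(bot.job_done())
E
```

```text
(0.029015203753608887, 0.5347000613111135)
```

```bash
python3 - <<'E'
from workcell import camera,monitor
import cv2,numpy as np
a=np.load("s0.npy");b=camera("side")[125:200,236:346]
d=np.abs(a.astype(int)-b).sum(2);print(d.max(),d.mean(),(d>40).sum())
for i in(a,b):
    m=(i[:35,40:75].max(2)<45);ys,xs=np.nonzero(m);w=np.clip(90-i[:35,40:75].mean(2),0,None);Y,X=np.indices(w.shape)
    print(m.sum(),xs.mean(),ys.mean(),(w*Y).sum()/w.sum(),(w*X).sum()/w.sum())
E
```

```text
35 1.5026666666666666 0
6 29.166666666666668 8.833333333333334 13.868721138441241 19.42333427575158
6 29.166666666666668 8.833333333333334 13.863786435241957 19.427506838977457
```

The strip has not moved, so the phase-correlation shift was noise: the hood is at rest on the arm.

```bash
python3 -c "
from workcell import bot
print(bot.job_done())"
```

```text
the job is handed in; nothing more can be done
None
```

I handed the job in at about 13.5 s: the prop arm stands upright and the hood rests still on it at about 0.77 rad by camera (limits 0.75–0.84), with the gripper clear of everything; seating in the socket is inferred because the ball is hidden there, and no verdict came back.

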